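# Pack the last two seasoning pots into the round tin

## Robot

A 6-joint arm with a two-finger parallel gripper is mounted at the origin on the work surface. World frame = base frame: x ahead of the robot, y to its left, z up, the work surface at z = 0. Lengths are in m, angles in rad, forces in N, time in s.
With the tool pointing down it reaches from about 0.425 to 1.125 m from the base axis. Payload 14.9 kg.
Tool frame: the origin (TCP) lies midway between the tips of the shut fingers; the grasp point (between the pads) lies 19 mm behind it; z points along the fingers, y is the direction in which the jaws open and shut (so a half turn about z gives the same grasp; the last joint's range is limited). The gripper opens to 91 mm and grips with 3 to 60 N. Pads are 32 mm wide; open, the fingers measure 118 mm over their backs; the gripper's body (76 mm by 178 mm) begins 60 mm behind the grasp point.
Start: joints at [1.212, 0.379, 1.734, -0, 1.028, -0.033], TCP at [0.224, 0.663, 0.214] pointing down, gripper open.
Joint ranges: [-2.77, 2.77], [-0.74, 2.19], [0, 2.66], [-1.06, 4.2], [0.31, 2.87], [-3.08, 3.08]. Speed limits (rad/s): [1.89, 1.89, 2.39, 3.14, 3.14, 3.14].

## Interface

Orientations are given as a rotation vector (axis times angle).
In Python, from workcell import get_obs, read_camera, camera_info, close_job, find_in, outline_of, mark_of gives the robot as it stands.
- The arm moves only by the tool move_arm, never from a script. Its argument "plan" is a list of rows, each an object of numbers: "hand": the finger opening in cm, from 0 to 9.12; "dx", "dy", "dz": the shift along the tool's x, y, z in cm; "turn": the turn about the tool's z in degrees. A call has 1 to 12 rows; each row is the pose to reach, as a shift and turn from the pose measured when the call began, along the tool's axes at that moment; what a row does not reach only later rows make up. A row lasts 1/10 s, in which the tool goes at most 50 mm and 8.59 degrees, less where a joint would pass 70% of its speed; a pose out of reach is approached as far as the arm can. A call with a gripper value outside its range is refused whole. The fingers move at their own pace and stop on an object; the grip force is fixed at half the most. Time passes only in rows, so rows that repeat a pose let the fingers close. It gives the time, the measured TCP pose, the force and the opening at its end, in the units of the state.
- get_obs(): the state, without advancing time (a new reading comes with each control period).
- read_camera(name): name is "scene" or "top" or "wrist"; returns the picture (480x640x3 uint8, red, green, blue); there is no depth.
- camera_info(name): a dict with "mtx" (3x3 intrinsics, pixels), "R" (3x3) and "t" (3): a world point X has camera coordinates R X + t; the wrist camera has in their place "tool_from_camera" (4x4, takes a point from camera to tool coordinates, whose origin is the TCP and whose axes are the flange's). Camera axes: x right, y down, z forward; pixel columns grow to the right and rows downward; lengths in m; the calibration is good to about 2 mm. A picture is of the moment at which its call begins: read the wrist's pose just before it. camera_info takes no time and is no camera call.
- close_job(): hands the job in, once; it reports no verdict.
Trained networks look in the newest picture that a camera, given by its name, has taken for a name from the list of things; names that differ only in an ending like _2 or _b are one class to them, and where a whole thing is asked for, a point or a joint stands for the part that bears it (a point fixed in the world has none). Each returns a list of dicts, best first, with "confidence" (0 to 1); they miss things now and then, are a little off and sometimes report something else, mostly with a low value. They report only what shows in the picture. A call takes as long as a camera call. They do not tell look-alikes from the thing itself.
- find_in(camera, label): "point" ([column, row] in pixels, amid what is visible of it).
- outline_of(camera, label): "region" (480x640 bool, what is visible of it) and "point" ([column, row] in pixels, amid what is visible of it).
- mark_of(camera, label): "point" ([column, row] in pixels: a listed point, or the origin of a listed thing).
The state is a dict: "t": time; "joint_pos": joint angles; "joint_vel": joint speeds; "joint_efforts": joint torques, N m; "tool_pos": TCP position; "orientation": TCP orientation; "force": force on the tool from outside, world axes, zero at the start; "torque": the same for the moment, N m; "opening": finger opening in m.
Only numpy, scipy, OpenCV 4.12 (cv2) and the standard library are available. Lean on these libraries where they do the work, as an engineer would, in place of code of your own. Each camera call takes 0.05 s, during which the arm holds its last target.

## Task

The round white tin is two seasoning pots short: take the two small green-knobbed pots that still stand on the tablecloth and put one into each of the two empty places in the tin's ring, upright and flat on the tin's floor between their neighbours. Leave the bigger black-knobbed pot, which does not belong in the tin, where it stands.

Things in the scene. Friction and masses are not known exactly. Their poses are not given: they have to be found in the camera images.
- tin: round white open tin, fixed, 178 mm wide inside, 186 over the rim; inner floor 3 mm, rim 32 mm above the cloth. Origin: centre of underside, z up. Seven places: middle and six round it, 59 mm out. Five hold loose small green-knobbed pots about 5 mm apart (knob tops 67 mm above the cloth). Empty places: centred at x = +59 and x = -59 mm, y = 0 in its axes, 3 to 5 mm spare; either pot fits either.
- pot_a: round steel seasoning pot, lid on, 54 mm across, 34 mm high (edges chamfered 5 mm), with an upright green round knob 22 mm across and 30 mm high in the middle of the lid (64 mm in all, about 0.1 kg); loose on the cloth, can be lifted by the knob. Origin: centre of its underside, z up along its axis; yaw means nothing. One of the two to be packed.
- pot_b: round steel seasoning pot, lid on, 54 mm across, 34 mm high (edges chamfered 5 mm), with an upright green round knob 22 mm across and 30 mm high in the middle of the lid (64 mm in all, about 0.1 kg); loose on the cloth, can be lifted by the knob. Origin: centre of its underside, z up along its axis; yaw means nothing. The other of the two to be packed.
- big_pot: bigger round stainless steel pot, 74 mm across and 44 mm high, with a black knob of the same 22 by 30 mm on its lid (74 mm high in all); too wide for the empty places, stays where it is. Origin: centre of its underside, z up.
Mind the look-alikes: they are no part of the job. What is shaped like the pot_b but pink or yellow is not meant.

How it is judged:
By the outcome, as a careful person would: the job done as asked, in the order asked, and still so for the second after the job is handed in, with the robot touching nothing.
It also fails if it takes over 48 s, if anything falls off the work surface, if the arm or the gripper's body presses on something with over 40 N, if the wrist force passes 120 N, or if a joint passes its speed limit or range.

## Working session

There is one attempt and no reset: what is moved stays moved. The work goes in short steps, Python scripts to look and compute and a tool call to move; the robot and the scene stay as the last step left them, time stands still between calls to the robot, and variables do not carry over. Pictures are saved under pics/ and viewed, and the job is handed in when it is done.

Besides the shell and the picture viewer there is one more tool, called after "Request:" as name([rows], argument=value, ...), one row to a line, values as JSON. move_arm: Moves the arm, as the interface text tells. Its arguments: {"type":"object","properties":{"plan":{"type":"array"}},"required":["plan"]}

```bash
mkdir -p pics; ls
python3 - <<'E'
from workcell import *
import cv2
o=get_obs();print({k:(v if not hasattr(v,'round') else v.round(4) if hasattr(v,'shape') else v) for k,v in o.items()})
for c in ("scene","top"):
    im=read_camera(c);cv2.imwrite(f"pics/{c}0.png",im[:,:,::-1])
    i=camera_info(c);print(c,i)
    for l in("tin","pot_a","big_pot"):
        for d in mark_of(c,l):print(l,d)
print(camera_info("wrist"))
E
```

```text
pics
{'t': 0.0, 'joint_pos': array([ 1.2117,  0.3794,  1.7348,  0.    ,  1.0285, -0.0333]), 'joint_vel': array([ 0.0005,  0.0004, -0.0014,  0.0004,  0.0006, -0.0003]), 'joint_efforts': array([ 4.80000e-03, -7.63732e+01, -4.34364e+01,  6.51000e-02,
        4.25000e-02, -1.00000e-04]), 'tool_pos': array([0.2239, 0.6628, 0.2132]), 'orientation': array([-5.0940e-01, -3.0998e+00,  1.8000e-03]), 'force': array([-0.1666, -0.3977,  0.2789]), 'torque': array([ 0.0097, -0.0477, -0.0362]), 'opening': 0.09096272934402093}
scene {'mtx': array([[515.66759543,   0.        , 314.81017976],
       [  0.        , 515.66759543, 244.15724157],
       [  0.        ,   0.        ,   1.        ]]), 'R': array([[ 0.16404787,  0.98644085, -0.00476989],
       [ 0.61697925, -0.10637586, -0.77975688],
       [-0.76969144,  0.12497453, -0.62606426]]), 't': array([ 0.05322657, -0.30302668,  1.34157957])}
pot_a {'point': [212.7, 230.4], 'confidence': 0.95}
pot_a {'point': [322.9, 290.1], 'confidence': 0.9}
pot_a {'point': [228.8, 263.3], 'confidence': 0.89}
pot_a {'point': [178.5, 260.9], 'confidence': 0.74}
pot_
[... 661 characters left out ...]
onfidence': 0.82}
pot_a {'point': [438.9, 304.0], 'confidence': 0.61}
pot_a {'point': [386.1, 178.1], 'confidence': 0.58}
big_pot {'point': [310.9, 271.4], 'confidence': 0.68}
{'mtx': array([[413.25995439,   0.        , 313.4734089 ],
       [  0.        , 413.25995439, 240.96784467],
       [  0.        ,   0.        ,   1.        ]]), 'tool_from_camera': array([[-9.13690888e-04, -9.57797577e-01, -2.87442111e-01,
         8.11227269e-02],
       [ 9.99999495e-01, -9.95560281e-04,  1.38653303e-04,
        -5.61988179e-04],
       [-4.18967746e-04, -2.87441839e-01,  9.57798003e-01,
        -1.70239226e-01],
       [ 0.00000000e+00,  0.00000000e+00,  0.00000000e+00,
         1.00000000e+00]])}
```

View pics/scene0.png

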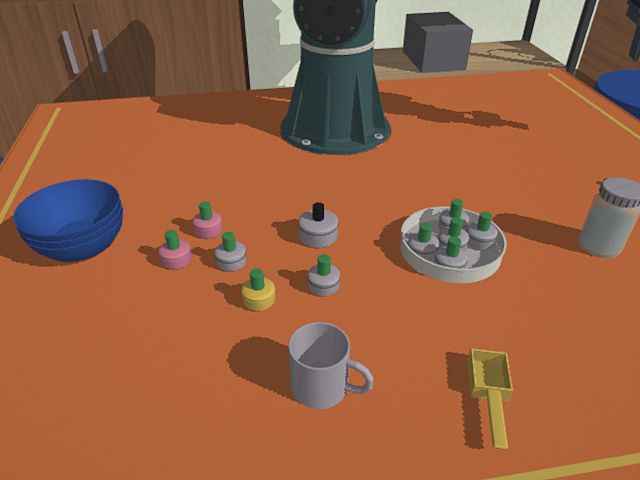

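View pics/top0.png

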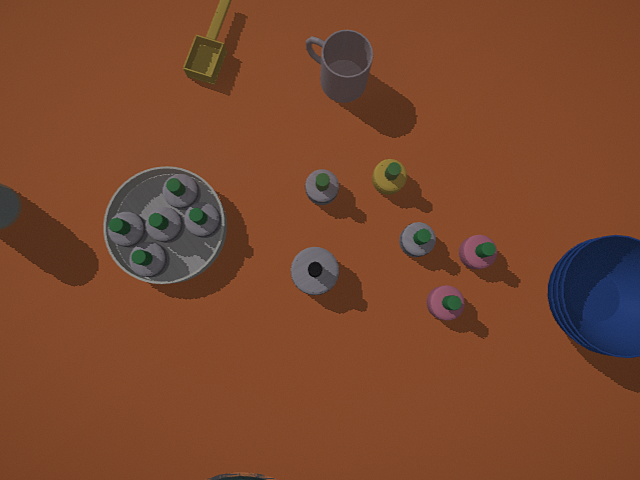

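```bash
cat > h.py <<'E'
from workcell import *
import numpy as np,cv2
def ray(c,p,z,T=None):
    i=camera_info(c);d=np.linalg.inv(i["mtx"])@[p[0],p[1],1]
    if c=="wrist":
        X=T[:3,:3]@(i["tool_from_camera"][:3,:3]@d);o=(T@np.r_[i["tool_from_camera"][:3,3],1])[:3]
    else:
        X=i["R"].T@d;o=-i["R"].T@i["t"]
    return o+X*(z-o[2])/X[2]
def proj(c,P,T=None):
    i=camera_info(c);P=np.atleast_2d(P)
    if c=="wrist":
        M=np.linalg.inv(T@i["tool_from_camera"]);q=P@M[:3,:3].T+M[:3,3]
    else: q=P@i["R"].T+i["t"]
    q=q@i["mtx"].T;return q[:,:2]/q[:,2:]
def toolT():
    o=get_obs();T=np.eye(4);T[:3,:3]=cv2.Rodrigues(np.array(o["orientation"]))[0];T[:3,3]=o["tool_pos"];return T
def green(im):
    h=cv2.cvtColor(im,cv2.COLOR_RGB2HSV)
    m=((h[...,0]>50)&(h[...,0]<80)&(h[...,1]>110)&(h[...,2]>35)).astype(np.uint8)
    n,l,s,c=cv2.connectedComponentsWithStats(m)
    return [(c[k],s[k],l==k) for k in range(1,n) if s[k,4]>30]
def circ(x,y,z,r):
    a=np.linspace(0,2*np.pi,60);return np.c_[x+r*np.cos(a),y+r*np.sin(a),0*a+z]
E
python3 - <<'E'
from h import *
for c in("top","scene"):
    im=cv2.imread(f"pics/{c}0.png")[:,:,::-1].copy()
    for p,s,_ in green(im):
        # knob middle at z=.049 (table) /.052
        print(c,p.round(1),s[4],ray(c,p,.049)[:2].round(4))
    print('big',)
    read_camera(c)
    for l in("tin","big_pot"):
        for d in outline_of(c,l)[:1]:
            r=d["region"].astype(np.uint8)
            cn=max(cv2.findContours(r,0,2)[0],key=cv2.contourArea)
            print(l,d["confidence"],cv2.fitEllipse(cn),cv2.boundingRect(cn),ray(c,d["point"],.02).round(4))
i=camera_info("top");print(-i["R"].T@i["t"])
E
python3 -c "
import cv2
a=cv2.imread('pics/top0.png');cv2.imwrite('pics/c0.png',cv2.resize(a[150:330,90:510],None,fx=1.9,fy=1.9,interpolation=2))"
```

```text
top [173.2 186.1] 142 [0.5809 0.0946]
top [197.5 215.9] 207 [0.5337 0.0567]
top [157.8 221. ] 227 [0.5266 0.1164]
top [119.  225.9] 245 [0.52   0.1743]
top [421.6 236.5] 198 [ 0.4964 -0.2866]
top [485.1 249.5] 222 [ 0.4744 -0.3842]
top [141.2 257.2] 230 [0.4717 0.1392]
top [451.3 302.5] 213 [ 0.3946 -0.3267]
big
tin 0.96 ((164.93505859375, 225.63055419921875), (116.41112518310547, 121.6949691772461), 75.3202133178711) (104, 167, 122, 116) [0.493  0.1103 0.02  ]
big_pot 0.85 ((314.82415771484375, 270.6335144042969), (47.1896858215332, 47.59482192993164), 177.319580078125) (291, 247, 48, 49) [ 0.4462 -0.1194  0.02  ]
scene [454.7 228.1] 601 [0.526  0.1119]
scene [205.2 210.4] 170 [ 0.3941 -0.3275]
scene [484.2 220.9] 198 [0.5145 0.1726]
scene [424.7 232. ] 204 [0.5279 0.0555]
scene [171.9 239.4] 197 [ 0.4732 -0.3848]
scene [228.6 241.2] 201 [ 0.4952 -0.2876]
scene [323.5 264.7] 224 [ 0.584  -0.1363]
scene [256.8 278.9] 235 [ 0.6    -0.2467]
big
tin 0.69 ((452.5455627441406, 245.30699157714844), (71.5699691772461, 99.22113037109375), 100.2042236328125) (400, 207, 107, 78) [0.6026 0.081  0.02  ]
big_pot 0.68 ((317.9865417480469, 227.23541259765625), (41.068565368652344, 42.388206481933594), 5.925629615783691) (298, 203, 41, 45) [ 0.4327 -0.1177  0.02  ]
[ 0.40037266 -0.1150301   0.70569411]
```

View pics/c0.png

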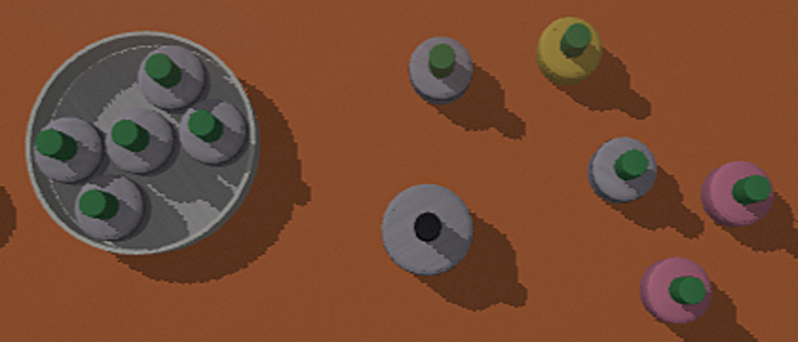

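```bash
cat >> h.py <<'E'
def delta(P,T=None):
    T=toolT() if T is None else T
    return (T[:3,:3].T@(np.array(P)-T[:3,3])*100).round(2)
E
python3 - <<'E'
from h import *
T=toolT();print(T.round(3));print(delta([.527,.115,.2132]))
im=read_camera("wrist");cv2.imwrite("pics/w0.png",im[:,:,::-1])
E
```

```text
[[-0.947  0.32  -0.     0.224]
 [ 0.32   0.947  0.     0.663]
 [ 0.     0.    -1.     0.214]
 [ 0.     0.     0.     1.   ]]
[-46.25 -42.24   0.07]
```

View pics/w0.png

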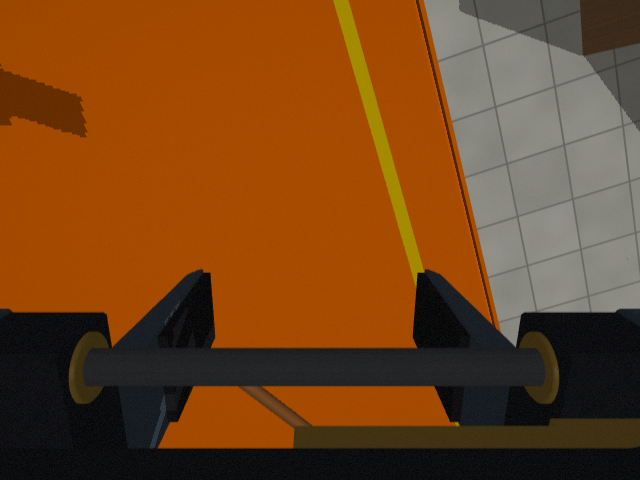

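Request:
move_arm([
  {"dx": -49.2,"dy": -42.2,"hand": 4.6},
  {"dx": -49.2,"dy": -42.2,"hand": 4.6},
  {"dx": -49.2,"dy": -42.2,"hand": 4.6},
  {"dx": -49.2,"dy": -42.2,"hand": 4.6},
  {"dx": -49.2,"dy": -42.2,"hand": 4.6},
  {"dx": -49.2,"dy": -42.2,"hand": 4.6},
  {"dx": -49.2,"dy": -42.2,"hand": 4.6},
  {"dx": -49.2,"dy": -42.2,"hand": 4.6},
  {"dx": -49.2,"dy": -42.2,"hand": 4.6},
  {"dx": -49.2,"dy": -42.2,"hand": 4.6},
  {"dx": -49.2,"dy": -42.2,"hand": 4.6},
  {"dx": -49.2,"dy": -42.2,"hand": 4.6},
])

```text
schema error: expected keys hand, dx, dy, dz, turn
```

Request:
move_arm([
  {"dx": -49.2,"dy": -42.2,"dz": 0,"turn": 0,"hand": 4.6},
  {"dx": -49.2,"dy": -42.2,"dz": 0,"turn": 0,"hand": 4.6},
  {"dx": -49.2,"dy": -42.2,"dz": 0,"turn": 0,"hand": 4.6},
  {"dx": -49.2,"dy": -42.2,"dz": 0,"turn": 0,"hand": 4.6},
  {"dx": -49.2,"dy": -42.2,"dz": 0,"turn": 0,"hand": 4.6},
  {"dx": -49.2,"dy": -42.2,"dz": 0,"turn": 0,"hand": 4.6},
  {"dx": -49.2,"dy": -42.2,"dz": 0,"turn": 0,"hand": 4.6},
  {"dx": -49.2,"dy": -42.2,"dz": 0,"turn": 0,"hand": 4.6},
  {"dx": -49.2,"dy": -42.2,"dz": 0,"turn": 0,"hand": 4.6},
  {"dx": -49.2,"dy": -42.2,"dz": 0,"turn": 0,"hand": 4.6},
  {"dx": -49.2,"dy": -42.2,"dz": 0,"turn": 0,"hand": 4.6},
  {"dx": -49.2,"dy": -42.2,"dz": 0,"turn": 0,"hand": 4.6},
])

```text
t: 1.95
tool_pos: [0.5313, 0.1454, 0.2143]
orientation: [0.509, 3.099, 0.0]
force: [1.3, 0.7, -0.3]
opening: 0.0459
```

Run:
```python
from h import *
print(delta([.555,.105,.2132]))
```

```text
[-3.53 -3.07  0.11]
```

Request:
move_arm([
  {"dx": -3.5,"dy": -3.1,"dz": 0,"turn": 0,"hand": 4.6},
  {"dx": -3.5,"dy": -3.1,"dz": 0,"turn": 0,"hand": 4.6},
  {"dx": -3.5,"dy": -3.1,"dz": 0,"turn": 0,"hand": 4.6},
  {"dx": -3.5,"dy": -3.1,"dz": 0,"turn": 0,"hand": 4.6},
])

```text
t: 2.35
tool_pos: [0.5541, 0.1055, 0.2142]
orientation: [0.509, 3.1, 0.001]
force: [-0.7, 0.5, -0.3]
opening: 0.0457
```

Run:
```python
from h import *
T=toolT();np.save("T1.npy",T);print(T[:3,3],get_obs()["joint_vel"].round(3))
im=read_camera("wrist");cv2.imwrite("pics/w1.png",im[:,:,::-1])
for p,s,_ in green(im):print(p.round(1),s,ray("wrist",p,.06,T).round(4))
for d in outline_of("wrist","tin")[:2]:
    r=d["region"].astype(np.uint8);cn=max(cv2.findContours(r,0,2)[0],key=cv2.contourArea)
    print(d["confidence"],cv2.fitEllipse(cn),cv2.boundingRect(cn)); np.save("tinmask.npy",r)
```

```text
[0.55406941 0.10546174 0.21418384] [ 0.015 -0.004  0.004 -0.001  0.002 -0.003]
[316.7 106.4] [303  92  29  30 677] [0.4707 0.1357 0.06  ]
[378.2 152.7] [363 139  31  29 723] [0.5181 0.1698 0.06  ]
[311.3 184.2] [298 169  28  31 668] [0.5246 0.1132 0.06  ]
[245.7 215. ] [231 199  31  32 730] [0.5312 0.0552 0.06  ]
[303.9 252.5] [291 236  26  33 701] [0.5763 0.0892 0.06  ]
[ 71.6 331.9] [ 52 315  41  34 829] [ 0.5802 -0.1278  0.06  ]
0.89 ((309.83905029296875, 171.50234985351562), (217.00579833984375, 218.04600524902344), 168.3005828857422) (201, 62, 219, 219)
```

View pics/w1.png

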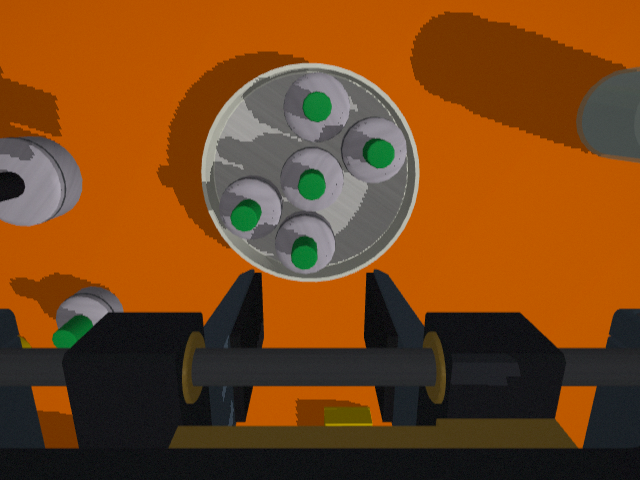

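```bash
cat >> h.py <<'E'
from scipy.optimize import least_squares
def hullpts(c,T,x,y,rings):
    P=np.vstack([circ(x,y,z,r) for z,r in rings]);return cv2.convexHull(proj(c,P,T).astype(np.float32))
def iou_fit(c,mask,rings,x0,T=None):
    # match hull to mask contour
    cn=max(cv2.findContours(mask.astype(np.uint8),0,cv2.CHAIN_APPROX_NONE)[0],key=cv2.contourArea)
    pts=cv2.convexHull(cn)[:,0].astype(float)
    def f(p):
        h=hullpts(c,T,p[0],p[1],rings)
        return [cv2.pointPolygonTest(h,(float(a),float(b)),True)-.5 for a,b in pts]
    s=least_squares(f,x0,loss="soft_l1",diff_step=1e-4);return s.x,np.sqrt(np.mean(np.square(s.fun)))
E
python3 - <<'E'
from h import *
T=np.load("T1.npy");im=cv2.imread("pics/w1.png")[:,:,::-1].copy()
t,e=iou_fit("wrist",np.load("tinmask.npy"),[(.032,.093),(0,.088)],[.53,.11],T);print("tin w",t,e)
K=[]
for p,s,m in green(im):
    b=.003 if p[0]>200 else 0
    x,e=iou_fit("wrist",m,[(b+.034,.011),(b+.064,.011)],ray("wrist",p,.05,T)[:2],T);K.append(x);print(p.round(),x.round(4),round(e,2))
K=np.array(K[:5]);c=K[2]
d=K[[0,1,3,4]]-t;print(np.hypot(*d.T),np.degrees(np.arctan2(d[:,1],d[:,0])))
# top
im=cv2.imread("pics/top0.png")[:,:,::-1].copy();G=[]
for p,s,m in green(im):
    b=.003 if p[0]<300 else 0
    x,e=iou_fit("top",m,[(b+.034,.011),(b+.064,.011)],ray("top",p,.05)[:2]);print("top",p.round(),x.round(4),round(e,2))
E
```

```text
tin w [0.52472714 0.111764  ] 0.49282401663110853
[317. 106.] [0.471  0.1357] 0.38
[378. 153.] [0.5186 0.17  ] 0.5
[311. 184.] [0.5251 0.1131] 0.52
[246. 215.] [0.5323 0.0539] 0.71
[304. 253.] [0.5783 0.0883] 0.71
[ 72. 332.] [ 0.5845 -0.1362] 1.17
[0.05883569 0.05857666 0.05836563 0.05848419] [156.03872702  96.01957851 -82.56489284 -23.64922662]
top [173. 186.] [0.5792 0.0905] 0.82
top [197. 216.] [0.5327 0.0554] 0.6
top [158. 221.] [0.5257 0.1148] 0.61
top [119. 226.] [0.5189 0.1716] 0.63
top [422. 236.] [ 0.4962 -0.2861] 0.54
top [485. 250.] [ 0.4742 -0.3829] 0.59
top [141. 257.] [0.4712 0.138 ] 0.64
top [451. 302.] [ 0.3946 -0.3257] 0.65
```

Run:
```python
from h import *
print(delta([.613,-.147,.2142]))
```

```text
[-13.65 -22.09   0.  ]
```

Request:
move_arm([
  {"dx": -13.6,"dy": -22.1,"dz": 0,"turn": 0,"hand": 4.6},
  {"dx": -13.6,"dy": -22.1,"dz": 0,"turn": 0,"hand": 4.6},
  {"dx": -13.6,"dy": -22.1,"dz": 0,"turn": 0,"hand": 4.6},
  {"dx": -13.6,"dy": -22.1,"dz": 0,"turn": 0,"hand": 4.6},
  {"dx": -13.6,"dy": -22.1,"dz": 0,"turn": 0,"hand": 4.6},
  {"dx": -13.6,"dy": -22.1,"dz": 0,"turn": 0,"hand": 4.6},
  {"dx": -13.6,"dy": -22.1,"dz": 0,"turn": 0,"hand": 4.6},
  {"dx": -13.6,"dy": -22.1,"dz": 0,"turn": 0,"hand": 4.6},
  {"dx": -13.6,"dy": -22.1,"dz": 0,"turn": 0,"hand": 4.6},
])

```text
t: 3.35
tool_pos: [0.6122, -0.1452, 0.2142]
orientation: [0.505, 3.101, 0.001]
force: [-0.7, 0.2, 0.8]
opening: 0.0464
```

```bash
cat > look.py <<'E'
from h import *
import sys
T=toolT();print(T[:3,3].round(4),np.abs(get_obs()["joint_vel"]).max().round(3))
im=read_camera("wrist");cv2.imwrite(f"pics/{sys.argv[1]}.png",im[:,:,::-1])
for p,s,m in green(im):
    b=float(sys.argv[2])
    x,e=iou_fit("wrist",m,[(b+.034,.011),(b+.064,.011)],ray("wrist",p,.05,T)[:2],T);print(p.round(),x.round(4),round(e,2),"delta to z.038",delta([*x,.038],T))
E
python3 look.py w2 0
```

```text
[ 0.6122 -0.1452  0.2142] 0.004
[612.   6.] [0.5251 0.1156] 0.95 delta to z.038 [16.53 21.96 17.63]
[ 4. 26.] [ 0.3936 -0.3279] 0.52 delta to z.038 [ 14.94 -24.27  17.61]
[539.  34.] [0.5325 0.0551] 0.65 delta to z.038 [13.91 16.45 17.63]
[595.  82.] [0.5788 0.0898] 0.7 delta to z.038 [10.62 21.21 17.63]
[ 95. 138.] [ 0.4957 -0.2866] 0.92 delta to z.038 [  6.57 -17.11  17.61]
[314. 184.] [ 0.5843 -0.136 ] 0.49 delta to z.038 [ 2.94 -0.03 17.62]
[196. 243.] [ 0.6004 -0.2467] 0.99 delta to z.038 [ -2.1  -10.01  17.62]
```

View pics/w2.png

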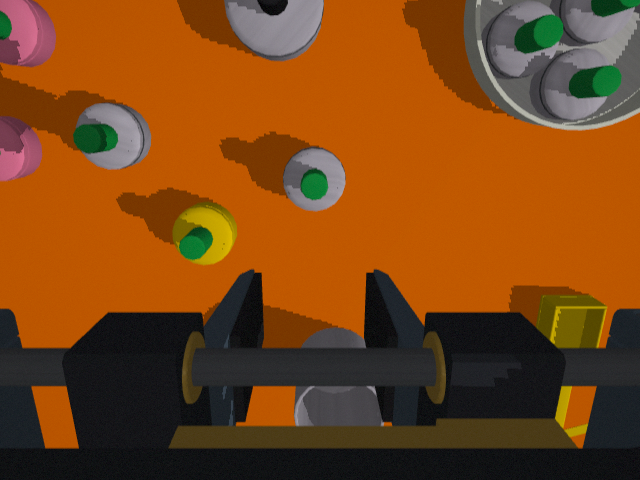

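Request:
move_arm([
  {"dx": 2.9,"dy": 0,"dz": 3,"turn": 0,"hand": 4.6},
  {"dx": 2.9,"dy": 0,"dz": 7,"turn": 0,"hand": 4.6},
  {"dx": 2.9,"dy": 0,"dz": 11,"turn": 0,"hand": 4.6},
  {"dx": 2.9,"dy": 0,"dz": 14,"turn": 0,"hand": 4.6},
  {"dx": 2.9,"dy": 0,"dz": 16,"turn": 0,"hand": 4.6},
  {"dx": 2.9,"dy": 0,"dz": 17,"turn": 0,"hand": 4.6},
  {"dx": 2.9,"dy": 0,"dz": 17.6,"turn": 0,"hand": 4.6},
  {"dx": 2.9,"dy": 0,"dz": 17.6,"turn": 0,"hand": 4.6},
  {"dx": 2.9,"dy": 0,"dz": 17.6,"turn": 0,"hand": 4.6},
  {"dx": 2.9,"dy": 0,"dz": 17.6,"turn": 0,"hand": 4.6},
])

```text
t: 4.4
tool_pos: [0.5855, -0.1362, 0.0393]
orientation: [0.504, 3.099, 0.0]
force: [0.8, -0.2, 0.6]
opening: 0.046
```

```bash
python3 look.py w3 0
```

```text
[ 0.5855 -0.1362  0.0393] 0.003
[314. 314.] [ 0.5847 -0.1362] 1.58 delta to z.038 [ 0.08 -0.03  0.13]
[ 68. 431.] [ 0.615  -0.2717] 9.66 delta to z.038 [ -7.09 -11.92   0.14]
```

View pics/w3.png

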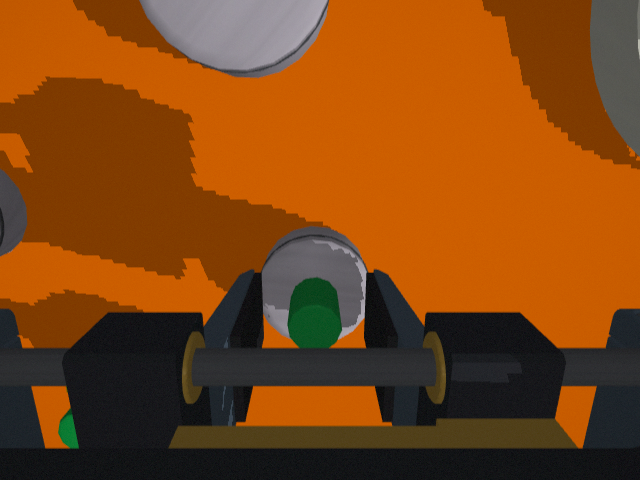

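Request:
move_arm([
  {"dx": 0.1,"dy": 0,"dz": 0.1,"turn": 0,"hand": 1.5},
  {"dx": 0.1,"dy": 0,"dz": 0.1,"turn": 0,"hand": 1.5},
  {"dx": 0.1,"dy": 0,"dz": 0.1,"turn": 0,"hand": 1.5},
  {"dx": 0.1,"dy": 0,"dz": 0.1,"turn": 0,"hand": 1.5},
  {"dx": 0.1,"dy": 0,"dz": 0.1,"turn": 0,"hand": 1.5},
  {"dx": 0.1,"dy": 0,"dz": 0.1,"turn": 0,"hand": 1.5},
])

```text
t: 5.05
tool_pos: [0.5846, -0.1359, 0.0383]
orientation: [0.504, 3.099, 0.0]
force: [-0.0, 0.8, 1.2]
opening: 0.021
```

Request:
move_arm([
  {"dx": 0,"dy": 0,"dz": -2,"turn": 0,"hand": 1.5},
  {"dx": 0,"dy": 0,"dz": -6,"turn": 0,"hand": 1.5},
  {"dx": 0,"dy": 0,"dz": -10,"turn": 0,"hand": 1.5},
  {"dx": 0,"dy": 0,"dz": -13,"turn": 0,"hand": 1.5},
  {"dx": 0,"dy": 0,"dz": -14,"turn": 0,"hand": 1.5},
  {"dx": 0,"dy": 0,"dz": -14,"turn": 0,"hand": 1.5},
])

```text
t: 5.65
tool_pos: [0.5849, -0.136, 0.1792]
orientation: [0.504, 3.097, 0.0]
force: [0.4, 0.4, -2.1]
opening: 0.0213
```

Run:
```python
from h import *
T=toolT();print(T.round(4),get_obs()["opening"])
im=read_camera("wrist");cv2.imwrite("pics/w4.png",im[:,:,::-1])
for n,P in(("A",[.5724,.1472]),("B",[.4773,.0767])):print(n,delta([*P,T[2,3]]))
```

```text
[[-9.484e-01  3.170e-01  3.800e-03  5.849e-01]
 [ 3.170e-01  9.484e-01 -6.000e-04 -1.360e-01]
 [-3.800e-03  7.000e-04 -1.000e+00  1.792e-01]
 [ 0.000e+00  0.000e+00  0.000e+00  1.000e+00]] 0.021302943704481703
A [10.08 26.47 -0.15]
B [16.86 16.77 -0.17]
```

View pics/w4.png

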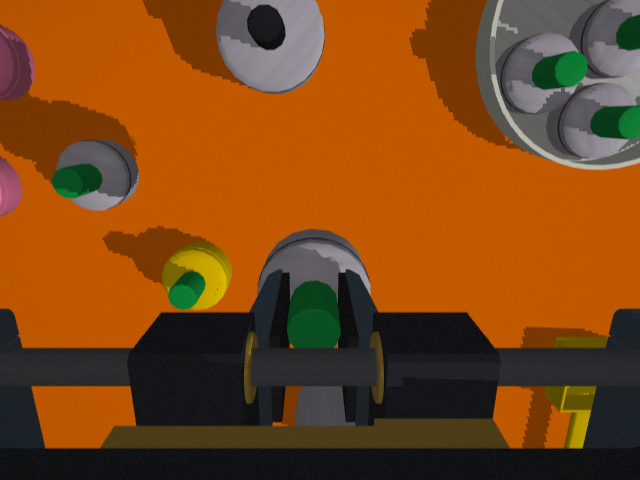

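Request:
move_arm([
  {"dx": 10.1,"dy": 26.5,"dz": 0,"turn": 0,"hand": 1.5},
  {"dx": 10.1,"dy": 26.5,"dz": 0,"turn": 0,"hand": 1.5},
  {"dx": 10.1,"dy": 26.5,"dz": 0,"turn": 0,"hand": 1.5},
  {"dx": 10.1,"dy": 26.5,"dz": 0,"turn": 0,"hand": 1.5},
  {"dx": 10.1,"dy": 26.5,"dz": 0,"turn": 0,"hand": 1.5},
  {"dx": 10.1,"dy": 26.5,"dz": 0,"turn": 0,"hand": 1.5},
  {"dx": 10.1,"dy": 26.5,"dz": 0,"turn": 0,"hand": 1.5},
  {"dx": 10.1,"dy": 26.5,"dz": 0,"turn": 0,"hand": 1.5},
  {"dx": 10.1,"dy": 26.5,"dz": 0,"turn": 0,"hand": 1.5},
  {"dx": 10.1,"dy": 26.5,"dz": 0,"turn": 0,"hand": 1.5},
])

```text
t: 6.7
tool_pos: [0.5721, 0.1464, 0.177]
orientation: [0.506, 3.1, -0.0]
force: [-0.1, -0.5, -1.1]
opening: 0.0215
```

```bash
python3 look.py w5 .003
python3 - <<'E'
from h import *
print(delta([.5724,.1472,.0415]))
E
```

```text
[0.5721 0.1464 0.177 ] 0.005
[250.  99.] [0.471  0.1358] 0.59 delta to z.038 [ 9.26 -4.23 13.89]
[323. 152.] [0.5185 0.1703] 0.4 delta to z.038 [ 5.84  0.56 13.89]
[249. 187.] [0.5251 0.1134] 0.62 delta to z.038 [ 3.41 -4.62 13.9 ]
[177. 221.] [0.5321 0.0543] 0.82 delta to z.038 [  0.86 -10.    13.9 ]
[244. 263.] [0.5781 0.0886] 0.8 delta to z.038 [-2.4  -5.29 13.9 ]
[313. 316.] [0.6299 0.1291] 14.92 delta to z.038 [-6.03  0.2  13.9 ]
[ 0.02  0.07 13.58]
```

View pics/w5.png

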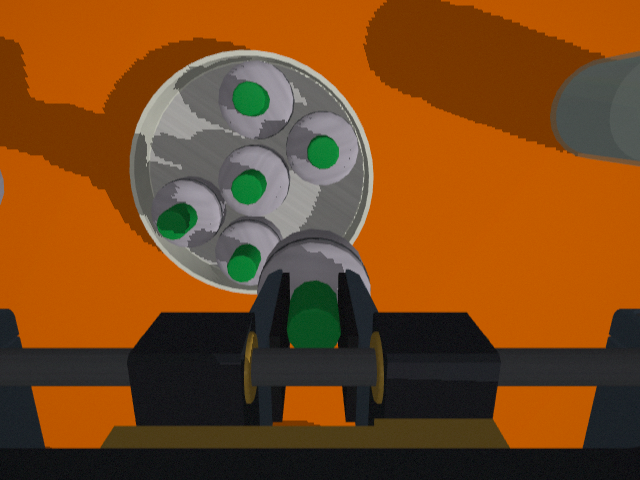

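Request:
move_arm([
  {"dx": 0,"dy": 0.1,"dz": 2,"turn": 0,"hand": 1.5},
  {"dx": 0,"dy": 0.1,"dz": 4,"turn": 0,"hand": 1.5},
  {"dx": 0,"dy": 0.1,"dz": 6,"turn": 0,"hand": 1.5},
  {"dx": 0,"dy": 0.1,"dz": 7.5,"turn": 0,"hand": 1.5},
  {"dx": 0,"dy": 0.1,"dz": 8.5,"turn": 0,"hand": 1.5},
  {"dx": 0,"dy": 0.1,"dz": 9,"turn": 0,"hand": 1.5},
  {"dx": 0,"dy": 0.1,"dz": 9,"turn": 0,"hand": 1.5},
  {"dx": 0,"dy": 0.1,"dz": 9,"turn": 0,"hand": 1.5},
])

```text
t: 7.55
tool_pos: [0.5731, 0.1475, 0.0878]
orientation: [0.506, 3.099, 0.001]
force: [0.1, 0.6, -2.0]
opening: 0.0213
```

```bash
python3 look.py w6 .003
python3 - <<'E'
from h import *
print(delta([.5724,.1472,.0415]))
E
```

```text
[0.5731 0.1475 0.0878] 0.007
[219.  89.] [0.4711 0.1359] 1.05 delta to z.038 [ 9.31 -4.35  4.97]
[324. 166.] [0.5185 0.1704] 0.69 delta to z.038 [5.91 0.43 4.97]
[219. 214.] [0.5251 0.1133] 1.16 delta to z.038 [ 3.47 -4.77  4.98]
[120. 261.] [0.5322 0.0539] 1.34 delta to z.038 [  0.91 -10.18   4.98]
[313. 316.] [0.5921 0.1415] 6.21 delta to z.038 [-1.99  0.03  4.99]
[219. 302.] [0.5789 0.0878] 0.34 delta to z.038 [-2.44 -5.48  4.99]
[ 0.07 -0.06  4.65]
```

View pics/w6.png

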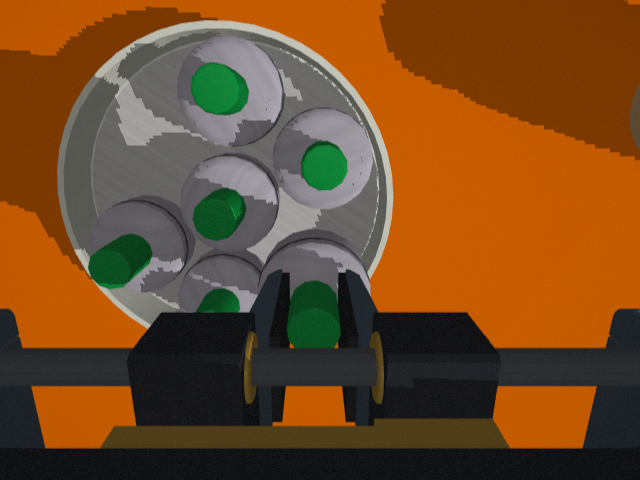

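Request:
move_arm([
  {"dx": 0.1,"dy": 0,"dz": 0.8,"turn": 0,"hand": 1.5},
  {"dx": 0.1,"dy": 0,"dz": 1.6,"turn": 0,"hand": 1.5},
  {"dx": 0.1,"dy": 0,"dz": 2.4,"turn": 0,"hand": 1.5},
  {"dx": 0.1,"dy": 0,"dz": 3.2,"turn": 0,"hand": 1.5},
  {"dx": 0.1,"dy": 0,"dz": 3.8,"turn": 0,"hand": 1.5},
  {"dx": 0.1,"dy": 0,"dz": 4.2,"turn": 0,"hand": 1.5},
  {"dx": 0.1,"dy": 0,"dz": 4.2,"turn": 0,"hand": 1.5},
  {"dx": 0.1,"dy": 0,"dz": 4.2,"turn": 0,"hand": 1.5},
])

```text
t: 8.4
tool_pos: [0.5724, 0.1478, 0.046]
orientation: [0.506, 3.098, 0.001]
force: [0.2, -1.2, -1.1]
opening: 0.0215
```

Request:
move_arm([
  {"dx": 0,"dy": -0.05,"dz": 0.2,"turn": 0,"hand": 1.5},
  {"dx": 0,"dy": -0.05,"dz": 0.4,"turn": 0,"hand": 1.5},
  {"dx": 0,"dy": -0.05,"dz": 0.45,"turn": 0,"hand": 1.5},
  {"dx": 0,"dy": -0.05,"dz": 0.45,"turn": 0,"hand": 1.5},
])

```text
t: 8.8
tool_pos: [0.5722, 0.1474, 0.0415]
orientation: [0.506, 3.098, 0.001]
force: [0.3, -0.0, -1.5]
opening: 0.0214
```

Release (opening to 3.8 cm), then rise.

Request:
move_arm([
  {"dx": 0,"dy": 0,"dz": 0,"turn": 0,"hand": 2.6},
  {"dx": 0,"dy": 0,"dz": 0,"turn": 0,"hand": 3.8},
  {"dx": 0,"dy": 0,"dz": 0,"turn": 0,"hand": 3.8},
  {"dx": 0,"dy": 0,"dz": 0,"turn": 0,"hand": 3.8},
  {"dx": 0,"dy": 0,"dz": -1,"turn": 0,"hand": 3.8},
  {"dx": 0,"dy": 0,"dz": -4,"turn": 0,"hand": 3.8},
  {"dx": 0,"dy": 0,"dz": -8,"turn": 0,"hand": 3.8},
  {"dx": -1,"dy": -1,"dz": -12,"turn": 0,"hand": 4.6},
  {"dx": -3,"dy": -3,"dz": -17,"turn": 0,"hand": 4.6},
  {"dx": -3,"dy": -3,"dz": -17,"turn": 0,"hand": 4.6},
  {"dx": -3,"dy": -3,"dz": -17,"turn": 0,"hand": 4.6},
])

```text
t: 9.9
tool_pos: [0.5916, 0.109, 0.2135]
orientation: [0.507, 3.095, 0.002]
force: [0.6, 0.4, -0.0]
opening: 0.0459
```

```bash
python3 look.py w7 .003;python3 - <<'E'
from h import *
T=toolT();print(delta([.4958+.028,-.2864-.0095,.2142]))
E
```

```text
[0.5916 0.109  0.2135] 0.042
[295.  55.] [0.4709 0.1357] 0.65 delta to z.038 [12.38 -1.36 17.49]
[360. 105.] [0.5186 0.1702] 0.59 delta to z.038 [ 8.96  3.43 17.51]
[291. 139.] [0.525  0.1132] 0.53 delta to z.038 [ 6.54 -1.77 17.51]
[224. 171.] [0.5319 0.0543] 0.71 delta to z.038 [ 4.01 -7.13 17.51]
[351. 182.] [0.5718 0.1471] 0.74 delta to z.038 [ 3.18  2.94 17.54]
[285. 212.] [0.5779 0.0888] 0.75 delta to z.038 [ 0.75 -2.39 17.54]
[ -6.6  -40.53  -0.28]
```

View pics/w7.png

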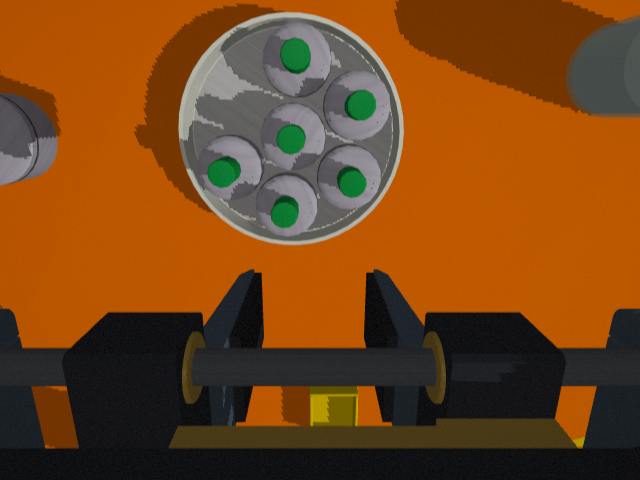

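Pot 1 sits in its place at (351,182), upright between its neighbours. Now to the second steel pot.

Request:
move_arm([
  {"dx": -6.6,"dy": -40.5,"dz": 0,"turn": 0,"hand": 4.6},
  {"dx": -6.6,"dy": -40.5,"dz": 0,"turn": 0,"hand": 4.6},
  {"dx": -6.6,"dy": -40.5,"dz": 0,"turn": 0,"hand": 4.6},
  {"dx": -6.6,"dy": -40.5,"dz": 0,"turn": 0,"hand": 4.6},
  {"dx": -6.6,"dy": -40.5,"dz": 0,"turn": 0,"hand": 4.6},
  {"dx": -6.6,"dy": -40.5,"dz": 0,"turn": 0,"hand": 4.6},
  {"dx": -6.6,"dy": -40.5,"dz": 0,"turn": 0,"hand": 4.6},
  {"dx": -6.6,"dy": -40.5,"dz": 0,"turn": 0,"hand": 4.6},
  {"dx": -6.6,"dy": -40.5,"dz": 0,"turn": 0,"hand": 4.6},
  {"dx": -6.6,"dy": -40.5,"dz": 0,"turn": 0,"hand": 4.6},
  {"dx": -6.6,"dy": -40.5,"dz": 0,"turn": 0,"hand": 4.6},
  {"dx": -6.6,"dy": -40.5,"dz": 0,"turn": 0,"hand": 4.6},
])

```text
t: 11.15
tool_pos: [0.524, -0.2938, 0.2108]
orientation: [0.505, 3.099, 0.002]
force: [-0.3, 0.3, 1.3]
opening: 0.0455
```

```bash
python3 look.py w8 0
```

```text
[ 0.524  -0.2938  0.2108] 0.005
[215.  72.] [ 0.3947 -0.3272] 0.71 delta to z.038 [11.22 -7.29 17.25]
[310. 185.] [ 0.4954 -0.2875] 0.53 delta to z.038 [ 2.94 -0.33 17.28]
[187. 197.] [ 0.4736 -0.3841] 0.99 delta to z.038 [  1.94 -10.19  17.26]
[398. 281.] [ 0.601  -0.2472] 1.25 delta to z.038 [-5.79  6.84 17.3 ]
```

View pics/w8.png

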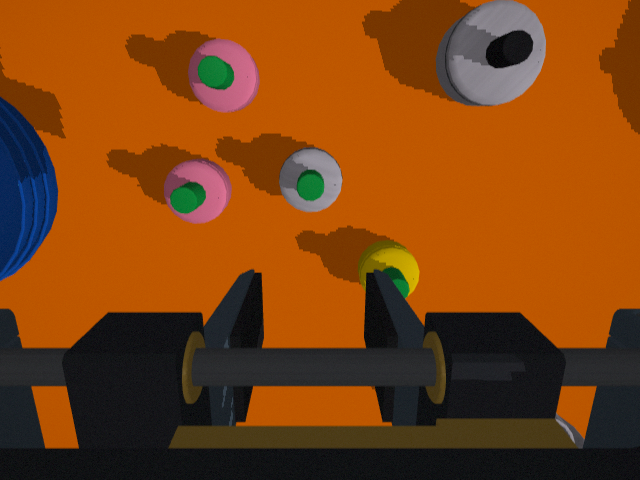

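Request:
move_arm([
  {"dx": 2.9,"dy": -0.3,"dz": 3,"turn": 0,"hand": 4.6},
  {"dx": 2.9,"dy": -0.3,"dz": 7,"turn": 0,"hand": 4.6},
  {"dx": 2.9,"dy": -0.3,"dz": 11,"turn": 0,"hand": 4.6},
  {"dx": 2.9,"dy": -0.3,"dz": 14,"turn": 0,"hand": 4.6},
  {"dx": 2.9,"dy": -0.3,"dz": 16,"turn": 0,"hand": 4.6},
  {"dx": 2.9,"dy": -0.3,"dz": 16.8,"turn": 0,"hand": 4.6},
  {"dx": 2.9,"dy": -0.3,"dz": 17.2,"turn": 0,"hand": 4.6},
  {"dx": 2.9,"dy": -0.3,"dz": 17.2,"turn": 0,"hand": 4.6},
  {"dx": 2.9,"dy": -0.3,"dz": 17.2,"turn": 0,"hand": 4.6},
  {"dx": 2.9,"dy": -0.3,"dz": 17.2,"turn": 0,"hand": 4.6},
])

```text
t: 12.2
tool_pos: [0.4966, -0.2878, 0.04]
orientation: [0.504, 3.097, 0.001]
force: [-0.1, 0.5, 1.1]
opening: 0.0459
```

```bash
python3 look.py w9 0
```

```text
[ 0.4966 -0.2878  0.04  ] 0.004
[121. 107.] [ 0.3947 -0.3265] 2.07 delta to z.038 [ 8.43 -6.91  0.17]
[315. 314.] [ 0.4945 -0.2874] 1.51 delta to z.038 [ 0.21 -0.03  0.2 ]
[ 80. 323.] [ 0.4744 -0.3854] 6.13 delta to z.038 [-0.99 -9.96  0.19]
```

View pics/w9.png

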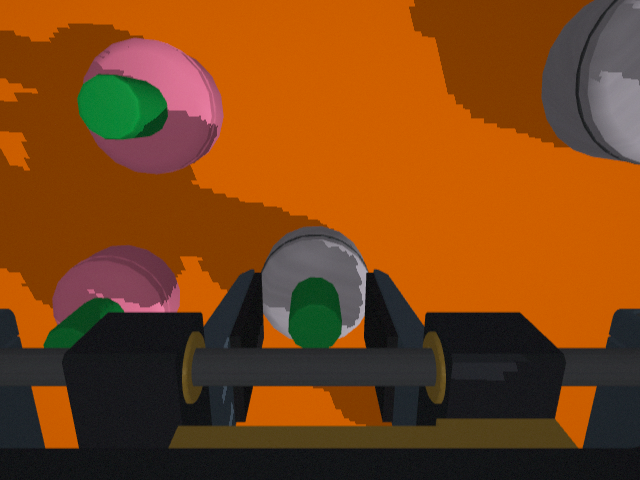

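Request:
move_arm([
  {"dx": 0.15,"dy": 0,"dz": 0.2,"turn": 0,"hand": 4.6},
  {"dx": 0.15,"dy": 0,"dz": 0.2,"turn": 0,"hand": 1.5},
  {"dx": 0.15,"dy": 0,"dz": 0.2,"turn": 0,"hand": 1.5},
  {"dx": 0.15,"dy": 0,"dz": 0.2,"turn": 0,"hand": 1.5},
  {"dx": 0.15,"dy": 0,"dz": 0.2,"turn": 0,"hand": 1.5},
  {"dx": 0.15,"dy": 0,"dz": 0.2,"turn": 0,"hand": 1.5},
  {"dx": 0.15,"dy": 0,"dz": 0.2,"turn": 0,"hand": 1.5},
])

```text
t: 12.95
tool_pos: [0.4951, -0.2873, 0.0378]
orientation: [0.504, 3.098, 0.001]
force: [-0.1, 0.1, -0.5]
opening: 0.0213
```

Request:
move_arm([
  {"dx": 0,"dy": 0,"dz": -2,"turn": 0,"hand": 1.5},
  {"dx": 0,"dy": 0,"dz": -6,"turn": 0,"hand": 1.5},
  {"dx": 0,"dy": 0,"dz": -10,"turn": 0,"hand": 1.5},
  {"dx": 0,"dy": 0,"dz": -13,"turn": 0,"hand": 1.5},
  {"dx": 0,"dy": 0,"dz": -14,"turn": 0,"hand": 1.5},
  {"dx": 0,"dy": 0,"dz": -14,"turn": 0,"hand": 1.5},
])

```text
t: 13.55
tool_pos: [0.4951, -0.2876, 0.1788]
orientation: [0.504, 3.096, -0.001]
force: [-0.8, -0.2, -1.8]
opening: 0.0215
```

Run:
```python
from h import *
T=toolT()
im=read_camera("wrist");cv2.imwrite("pics/w10.png",im[:,:,::-1])
print(delta([.4773,.0767,T[2,3]]))
```

```text
[13.17 33.96 -0.15]
```

View pics/w10.png

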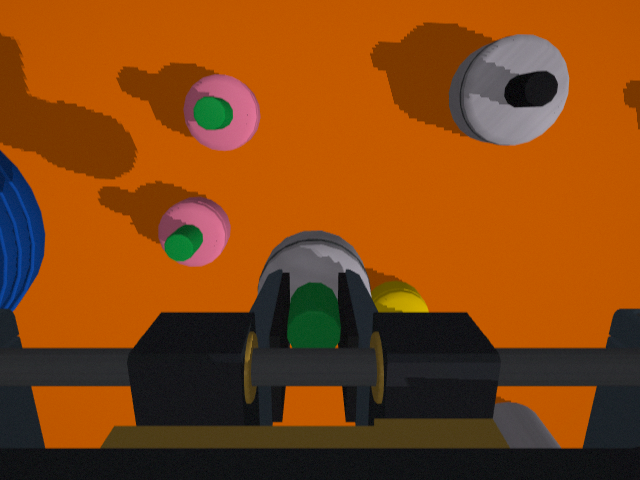

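Request:
move_arm([
  {"dx": 13.2,"dy": 34,"dz": 0,"turn": 0,"hand": 1.5},
  {"dx": 13.2,"dy": 34,"dz": 0,"turn": 0,"hand": 1.5},
  {"dx": 13.2,"dy": 34,"dz": 0,"turn": 0,"hand": 1.5},
  {"dx": 13.2,"dy": 34,"dz": 0,"turn": 0,"hand": 1.5},
  {"dx": 13.2,"dy": 34,"dz": 0,"turn": 0,"hand": 1.5},
  {"dx": 13.2,"dy": 34,"dz": 0,"turn": 0,"hand": 1.5},
  {"dx": 13.2,"dy": 34,"dz": 0,"turn": 0,"hand": 1.5},
  {"dx": 13.2,"dy": 34,"dz": 0,"turn": 0,"hand": 1.5},
  {"dx": 13.2,"dy": 34,"dz": 0,"turn": 0,"hand": 1.5},
  {"dx": 13.2,"dy": 34,"dz": 0,"turn": 0,"hand": 1.5},
  {"dx": 13.2,"dy": 34,"dz": 0,"turn": 0,"hand": 1.5},
])

```text
t: 14.7
tool_pos: [0.4768, 0.0762, 0.1764]
orientation: [0.506, 3.099, 0.0]
force: [0.1, -0.5, -1.3]
opening: 0.0213
```

```bash
python3 look.py w11 .003
python3 - <<'E'
from h import *
print(delta([.4773,.0767,.0415]))
im=read_camera("top");cv2.imwrite("pics/t11.png",im[:,:,::-1])
E
```

```text
[0.4768 0.0762 0.1764] 0.008
[390. 199.] [0.4708 0.1354] 0.75 delta to z.038 [ 2.47  5.42 13.84]
[452. 245.] [0.5183 0.1698] 0.82 delta to z.038 [-0.93 10.19 13.85]
[381. 275.] [0.5255 0.1129] 0.85 delta to z.038 [-3.43  5.02 13.85]
[314. 317.] [0.5416 0.0543] 13.89 delta to z.038 [-6.820e+00 -1.000e-02  1.385e+01]
[435. 305.] [0.5731 0.1468] 0.23 delta to z.038 [-6.86  9.75 13.86]
[1.000e-02 6.000e-02 1.351e+01]
```

View pics/w11.png

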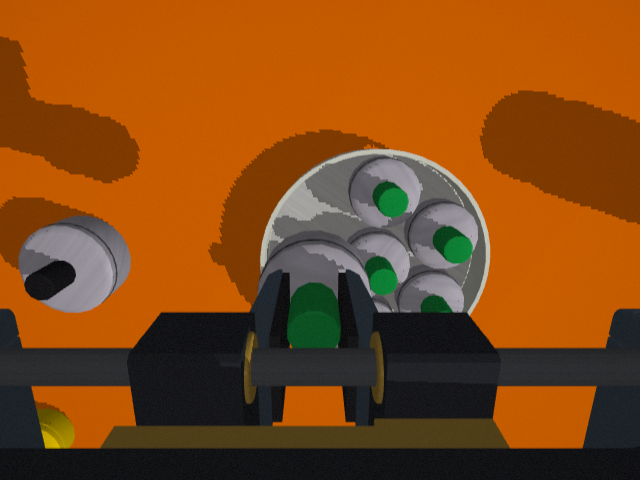

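Request:
move_arm([
  {"dx": 0,"dy": 0.05,"dz": 2,"turn": 0,"hand": 1.5},
  {"dx": 0,"dy": 0.05,"dz": 4,"turn": 0,"hand": 1.5},
  {"dx": 0,"dy": 0.05,"dz": 6,"turn": 0,"hand": 1.5},
  {"dx": 0,"dy": 0.05,"dz": 7.5,"turn": 0,"hand": 1.5},
  {"dx": 0,"dy": 0.05,"dz": 8.5,"turn": 0,"hand": 1.5},
  {"dx": 0,"dy": 0.05,"dz": 9,"turn": 0,"hand": 1.5},
  {"dx": 0,"dy": 0.05,"dz": 9,"turn": 0,"hand": 1.5},
  {"dx": 0,"dy": 0.05,"dz": 9,"turn": 0,"hand": 1.5},
])

```text
t: 15.6
tool_pos: [0.4778, 0.0765, 0.0873]
orientation: [0.507, 3.097, 0.001]
force: [1.0, -0.2, -1.4]
opening: 0.021
```

```bash
python3 look.py w12 .003
python3 - <<'E'
from h import *
print(delta([.4773,.0767,.0415]))
E
```

```text
[0.4778 0.0765 0.0873] 0.008
[420. 231.] [0.4704 0.1353] 1.12 delta to z.038 [2.59 5.32 4.93]
[505. 292.] [0.5184 0.1699] 1.23 delta to z.038 [-0.86 10.14  4.95]
[313. 317.] [0.4989 0.071 ] 6.85 delta to z.038 [-2.16  0.15  4.94]
[399. 309.] [0.5263 0.1126] 0.27 delta to z.038 [-3.43  4.96  4.95]
[307. 393.] [0.5535 0.0458] 7.08 delta to z.038 [-8.14 -0.51  4.96]
[501. 399.] [0.6014 0.1654] 6.38 delta to z.038 [-8.86 12.36  4.97]
[ 0.07 -0.01  4.59]
```

View pics/w12.png

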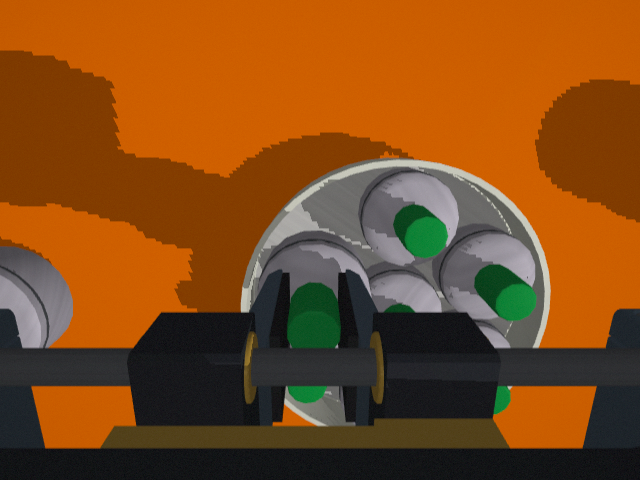

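Request:
move_arm([
  {"dx": 0.05,"dy": 0,"dz": 0.8,"turn": 0,"hand": 1.5},
  {"dx": 0.05,"dy": 0,"dz": 1.6,"turn": 0,"hand": 1.5},
  {"dx": 0.05,"dy": 0,"dz": 2.4,"turn": 0,"hand": 1.5},
  {"dx": 0.05,"dy": 0,"dz": 3.2,"turn": 0,"hand": 1.5},
  {"dx": 0.05,"dy": 0,"dz": 3.8,"turn": 0,"hand": 1.5},
  {"dx": 0.05,"dy": 0,"dz": 4.2,"turn": 0,"hand": 1.5},
  {"dx": 0.05,"dy": 0,"dz": 4.2,"turn": 0,"hand": 1.5},
  {"dx": 0.05,"dy": 0,"dz": 4.2,"turn": 0,"hand": 1.5},
])

```text
t: 16.45
tool_pos: [0.4776, 0.0768, 0.0455]
orientation: [0.507, 3.097, 0.001]
force: [-0.2, -0.3, -0.2]
opening: 0.0213
```

Request:
move_arm([
  {"dx": 0,"dy": 0,"dz": 0.2,"turn": 0,"hand": 1.5},
  {"dx": 0,"dy": 0,"dz": 0.4,"turn": 0,"hand": 1.5},
  {"dx": 0,"dy": 0,"dz": 0.43,"turn": 0,"hand": 1.5},
  {"dx": 0,"dy": 0,"dz": 0.43,"turn": 0,"hand": 1.5},
])

```text
t: 16.85
tool_pos: [0.4776, 0.0768, 0.0412]
orientation: [0.507, 3.097, 0.001]
force: [-0.8, -0.0, -1.0]
opening: 0.0213
```

Request:
move_arm([
  {"dx": 0,"dy": 0,"dz": 0,"turn": 0,"hand": 2.6},
  {"dx": 0,"dy": 0,"dz": 0,"turn": 0,"hand": 3.8},
  {"dx": 0,"dy": 0,"dz": 0,"turn": 0,"hand": 3.8},
  {"dx": 0,"dy": 0,"dz": 0,"turn": 0,"hand": 3.8},
  {"dx": 0,"dy": 0,"dz": -1,"turn": 0,"hand": 3.8},
  {"dx": 0,"dy": 0,"dz": -4,"turn": 0,"hand": 3.8},
  {"dx": 0,"dy": 0,"dz": -8,"turn": 0,"hand": 3.8},
  {"dx": -4,"dy": 1,"dz": -12,"turn": 0,"hand": 4.6},
  {"dx": -9,"dy": 2,"dz": -17,"turn": 0,"hand": 4.6},
  {"dx": -9,"dy": 2,"dz": -17,"turn": 0,"hand": 4.6},
  {"dx": -9,"dy": 2,"dz": -17,"turn": 0,"hand": 4.6},
  {"dx": -9,"dy": 2,"dz": -17,"turn": 0,"hand": 4.6},
])

```text
t: 18.05
tool_pos: [0.5682, 0.067, 0.2115]
orientation: [0.507, 3.097, 0.001]
force: [0.1, 0.0, -0.8]
opening: 0.0463
```

```bash
python3 look.py w13 .003
python3 - <<'E'
from h import *
im=read_camera("scene");cv2.imwrite("pics/s13.png",im[:,:,::-1])
for p,s,m in green(im):print(p.round(),s)
E
```

```text
[0.5682 0.067  0.2115] 0.039
[360.  69.] [0.4708 0.1354] 0.67 delta to z.038 [11.47  3.35 17.32]
[287. 106.] [0.478  0.0766] 0.43 delta to z.038 [ 8.91 -1.99 17.32]
[422. 118.] [0.5185 0.1701] 0.73 delta to z.038 [ 8.05  8.17 17.34]
[353. 151.] [0.5251 0.1129] 0.49 delta to z.038 [ 5.6   2.96 17.34]
[283. 184.] [0.5319 0.0539] 0.56 delta to z.038 [ 3.07 -2.42 17.34]
[410. 193.] [0.5718 0.1469] 0.75 delta to z.038 [ 2.26  7.67 17.36]
[343. 223.] [0.5781 0.0883] 0.78 delta to z.038 [-0.2   2.32 17.36]
[455. 228.] [447 199  16  58 605]
[205. 210.] [199 202  13  18 174]
[426. 223.] [419 205  15  37 385]
[484. 231.] [478 212  14  39 415]
[172. 239.] [165 230  14  19 199]
[257. 279.] [251 269  13  21 234]
```

View pics/w13.png

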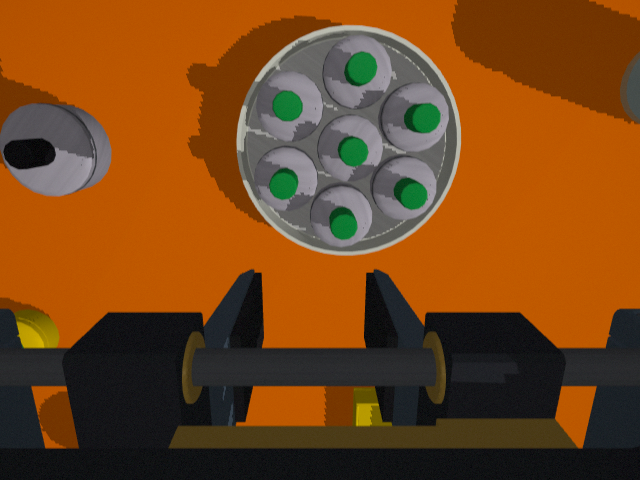

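View pics/s13.png

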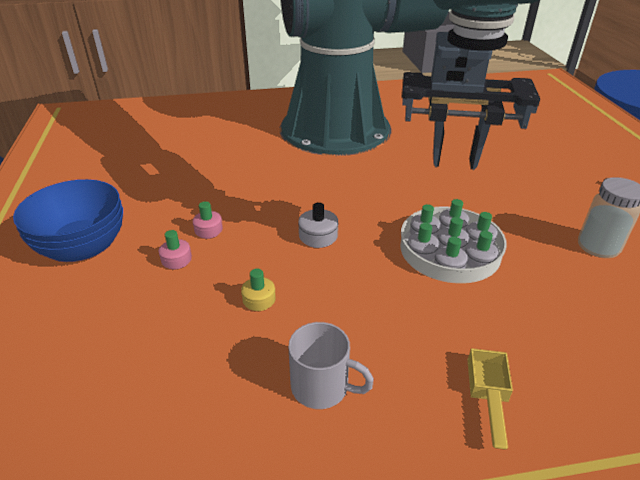

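All seven places are filled: the new pots are at (287,106) and (410,193) in the wrist view. The big pot is unmoved at (318,228) in the scene view.

```bash
python3 -c "
from workcell import *
print(close_job(), get_obs()['t'])"
```

```text
the job is handed in; nothing more can be done
the job is handed in; nothing more can be done
```

I lifted the two steel pots with green knobs by their knobs and set one into each empty place in the tin. I handed the job in at about 18 s of the 48 s allowed.

- **Placement:** In the last wrist picture all seven places are filled. The fitted knob positions put the new pots at (0.572, 0.147) and (0.478, 0.077) m. Both are within about 1 mm of the places I worked out, upright and at the same height as their neighbours.
- **Neighbours:** The other five pots stayed within the measuring error of about 1 mm.
- **Rest of the table:** The big black-knobbed pot and the pink and yellow pots stand where they were in the last scene picture. I judged the big pot by eye and did not measure it again.
- **Forces:** Every reading at the end of a move stayed at or below about 2 N.
- **Failed or disagreed:** One early move was refused for missing keys, and the arm did not move. The knob fits gave poor values for knobs held in the gripper or half hidden, so I did not use those.

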